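# Switch on the heat mat and set its thermostat up one click

### The arm

A 7-joint arm with a two-finger parallel gripper is mounted at the origin on the work surface. World frame = base frame: x ahead of the robot, y to its left, z up, the work surface at z = 0. Lengths are in m, angles in rad, forces in N, time in s.
With the tool pointing down it reaches from about 0.4 to 0.85 m from the base axis. Payload 10.4 kg.
Tool frame: the origin (TCP) lies on the mounting face of the last link; the fingertips stand r.tips_ahead ahead of it and the grasp point (between the pads) lies 164 mm ahead of it (r.tips_ahead is the distance from the TCP to the fingertips, in m); z points along the fingers, y is the line along which they close (so a half turn about z gives the same grasp; the last joint's range is limited). The gripper opens to 87 mm and grips with 3 to 60 N. Pads are 19 mm wide; open, the fingers measure 117 mm over their backs; the gripper's body (75 mm by 190 mm) begins 51 mm behind the grasp point.
Start: joints at [1.117, 0.332, -0.065, 1.46, 0.022, 1.35, -0.088], TCP at [0.261, -0.568, 0.405] pointing down, gripper open.
Joint ranges: [-2.6, 2.6], [-0.5, 2.12], [-1.47, 1.34], [0.16, 2.42], [-1.27, 4.41], [0.06, 2.06], [-2.6, 2.6]. Speed limits (rad/s): [2.22, 2.22, 2.79, 2.79, 3.14, 3.14, 3.14].

### API

Orientations are given as a unit quaternion [x, y, z, w].
In Python, from bench import telemetry, imaging, job, r gives the robot as it stands.
- The arm moves only by the tool move_arm, never from a script. Its argument "steps" is a list of rows, each an object of numbers: "dx", "dy", "dz": the shift along the tool's x, y, z in cm; "spin": the turn about the tool's z in rad. In form: [{"dx": .., "dy": .., "dz": .., "spin": ..}, ...]. A call has 1 to 12 rows; each row shifts and turns the commanded pose from where the row before left it, along the tool's axes as they then stand; what a row does not reach is not made up. A row lasts 1/10 s, in which the tool goes at most 50 mm and 8.59 degrees, less where a joint would pass 70% of its speed; a pose out of reach is approached as far as the arm can. A call with a gripper value outside its range is refused whole. "claw" is the finger opening in cm, from 0 to 8.7, set as the call begins (left out, the last holds). The fingers move at their own pace and stop on an object; "squeeze" is the grip in N (left out, the last holds). Time passes only in rows, so rows that do not move let the fingers close. It gives the time, the measured TCP pose, the force, the opening and the grip force at its end, in the units of the state.
- telemetry.read_state(): the state, without advancing time (a new reading comes with each control period).
- imaging.camera(name): name is "scene" or "top" or "wrist"; returns a dict with "img" (420x560x3 uint8, red, green, blue), "camera_matrix" (3x3 intrinsics, pixels), "R" (3x3) and "t" (3): a world point X has camera coordinates R X + t. Camera axes: x right, y down, z forward; pixel columns grow to the right and rows downward; lengths in m; the calibration is good to about 2 mm. A picture is of the moment at which its call begins. There is no depth.
- job.close_job(): hands the job in; it is judged then, once.
The state is a dict: "time": time; "joint_positions": joint angles; "joint_vel": joint speeds; "joint_torque": joint torques, N m; "ee_pos": TCP position; "eef_rot": TCP orientation; "ft_force": force on the tool from outside, world axes, zero at the start; "torque": the same for the moment, N m; "width": finger opening in m; "grip_force": force on a finger pad.
Only numpy, scipy, OpenCV 4.12 (cv2) and the standard library are available. Lean on these libraries where they do the work, as an engineer would, in place of code of your own. Each camera call takes 0.05 s, during which the arm holds its last target. There are 200 camera calls.

### The job

Turn the seedling heat mat on: first push the metal toggle on the switch box over to its far side (away from the robot), then, with a fingertip pressed on the top of the knurled thermostat wheel, roll it away from the robot by one click, so that it rests in its middle detent with its index line at the middle tick. Nothing is to be picked up: leave the pots, jar, tray, trowel, label block and sprayer where they stand, and keep the pressure on the wheel light.

Things in the scene. Friction and masses are not known exactly. Their poses are not given: they have to be found in the camera images.
- thermostat: grey plastic housing fixed to the table, 130 (x) x 90 (y) x 66 high mm; origin under its centre; x points away from the robot, z up. A black knurled thumb wheel (70 mm diameter, 28 wide, axle along y, 42 above the table) is sunk in a slot in its middle. Beside the wheel three white ticks, short, middle and long, lie at x = -17, 0 and +17 mm
- crown (a point): fixed point of the housing, axes as the housing's: top of the unpressed wheel, 77 mm above the table over the housing's centre, 11 mm above the housing's flat top. The wheel is sprung: pressed down it yields up to 6 mm (about 2 N to start, 5 N at 3 mm, 9 N at the stop)
- wheel (a joint): angle of the thermostat wheel, rad; grows as its top rolls towards the housing's +x (away from the robot). Detents at 0 (index at the short tick, the start), 0.5 (middle tick) and 1.0 (long tick); let go, it snaps to the nearest. Turning takes about 2 N at the rim; one click is 17.5 mm of rim travel
- index (a point): white index line across the wheel's rim, 35 mm from its axle; at the very top of the wheel when the wheel is in its middle detent
- switchbox: grey painted metal switch box fixed to the table, 100 (x) x 80 (y) x 55 high mm; origin under its centre; its x axis points away from the robot, z up. A round metal bat toggle, 10 to 13 mm thick, stands 48 mm out of the middle of its top.
- toggle (a joint): angle of the toggle, rad; 0 is off (leaning 0.45 rad from upright to the box's -x, towards the robot), 0.9 is on (leaning as far to +x). It pivots about the box's y axis 53 mm above the table, needs about 1 N at the tip and snaps over once past upright.
- toggle_tip (a point): tip of the toggle, 50 mm from its pivot, about 98 mm above the table when off or on
- pot_a: loose square terracotta pot, 80 x 80 x 75 high mm, origin under its centre, stands just beyond the thermostat; leave it
- pot_b: loose square terracotta pot like the other, stands just beyond the switch box; leave it
- jar: loose screw-top glass jar, 70 mm diameter, 105 mm high, origin under its centre; leave it
- tray: loose grey transplanting tray, 240 x 170 x 45 high mm, origin under its centre; leave it
- trowel: loose orange hand trowel lying along its x axis, 290 mm long, 70 mm wide, 28 mm high, origin on the table near its middle; leave it
- labels: loose block of wooden plant labels, 35 x 100 x 22 high mm, origin under its centre; leave it
- sprayer: loose white plastic bottle, 80 mm diameter, 170 mm high, origin under its centre; leave it

How it is judged:
By the outcome, as a careful person would: the job done as asked, in the order asked, and still so for the second after the job is handed in, with the robot touching nothing.
It also fails if it takes over 45 s, if anything falls off the work surface, if the arm or the gripper's body presses on something with over 40 N, if the wrist force passes 120 N, or if a joint passes its speed limit or range.

## Working session

There is one attempt and no reset: what is moved stays moved. The work goes in short steps, Python scripts to look and compute and a tool call to move; the robot and the scene stay as the last step left them, time stands still between calls to the robot, and variables do not carry over. Pictures are saved under pics/ and viewed, at most 10 in all, crops included, and the job is handed in when it is done.

Besides the shell and the picture viewer there is one more tool, called after "Request:" in YAML: its name, and indented under it one key for each argument. move_arm: Moves the arm, as the interface text tells. Its arguments: {"type":"object","properties":{"steps":{"type":"array","items":{"type":"object","properties":{"dx":{"type":"number"},"dy":{"type":"number"},"dz":{"type":"number"},"spin":{"type":"number"}}}},"claw":{"type":"number"},"squeeze":{"type":"number"}},"required":["steps"]}

```bash
mkdir -p pics; python3 - <<'E'
from bench import telemetry, imaging, job, r
import cv2,pickle
s=telemetry.read_state()
print({k:s[k] for k in('time','ee_pos','eef_rot','ft_force','width')}, r.tips_ahead)
d={}
for n in('top','scene'):
    c=imaging.camera(n);d[n]=c
    cv2.imwrite(f'pics/{n}0.png',cv2.resize(c['img'][:,:,::-1],(800,600),interpolation=cv2.INTER_CUBIC))
    print(n,c['camera_matrix'],c['R'],c['t'])
pickle.dump(d,open('c.pkl','wb'))
E
```

```text
{'time': 0.0, 'ee_pos': array([ 0.26094833, -0.5677623 ,  0.40395136]), 'eef_rot': array([ 9.76889694e-01,  2.13742826e-01, -1.77323668e-04, -7.05901293e-04]), 'ft_force': array([-0.22645154, -0.27339113,  0.36356826]), 'width': 0.0870016134905807} 0.1822
top [[472.76955709   0.         278.24680898]
 [  0.         472.76955709 214.01886755]
 [  0.           0.           1.        ]] [[ 0.02164021 -0.999659    0.01461429]
 [-0.9875686  -0.02365031 -0.15539925]
 [ 0.1556919  -0.01106974 -0.98774364]] [-0.01629842  0.50959881  1.29938698]
scene [[418.43840606   0.         280.54757267]
 [  0.         418.43840606 205.15671822]
 [  0.           0.           1.        ]] [[-0.21423356  0.97676252  0.00624131]
 [ 0.83700641  0.18686706 -0.51429657]
 [-0.50351191 -0.10495557 -0.85758969]] [ 0.09304378 -0.38829598  1.51538889]
```

View pics/top0.png

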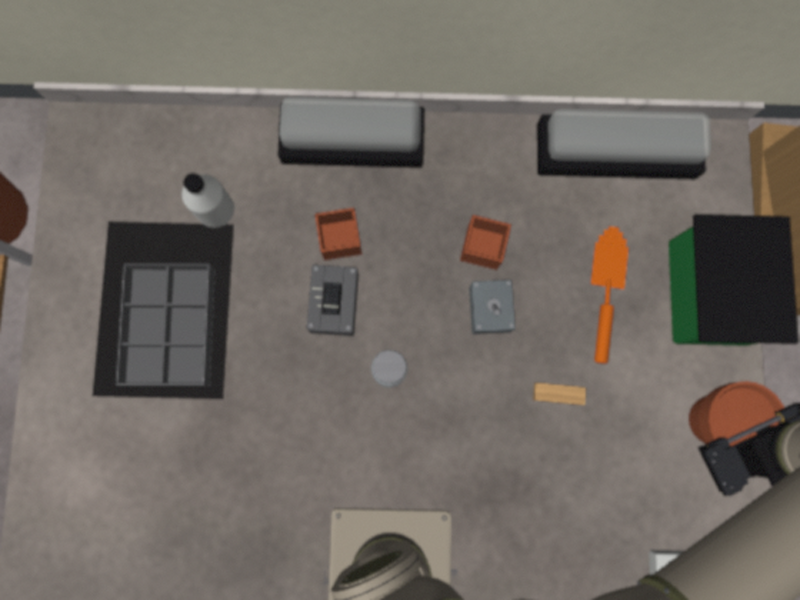

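View pics/scene0.png

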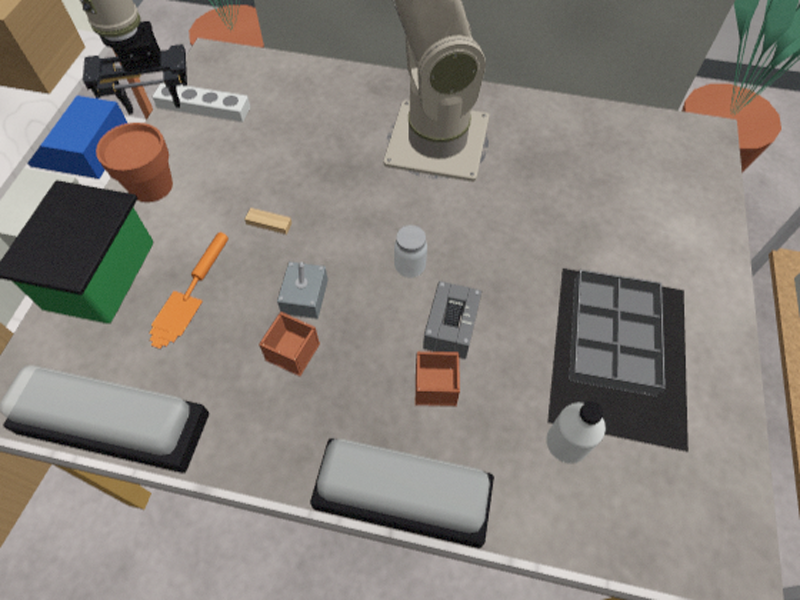

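The top view shows the thermostat near (332,299), the switch box near (493,306), and the jar at (388,368). Both pots stand just beyond the two units. I'll enlarge both units.

```bash
python3 - <<'E'
import cv2,pickle,numpy as np
d=pickle.load(open('c.pkl','rb'))
t=d['top']['img'][:,:,::-1]
a=cv2.resize(t[180:240,205:265],(400,400),interpolation=cv2.INTER_CUBIC)
b=cv2.resize(t[185:245,315:375],(400,400),interpolation=cv2.INTER_CUBIC)
cv2.imwrite('pics/crop0.png',np.hstack([a,b]))
E
```

```text
(no output)
```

View pics/crop0.png

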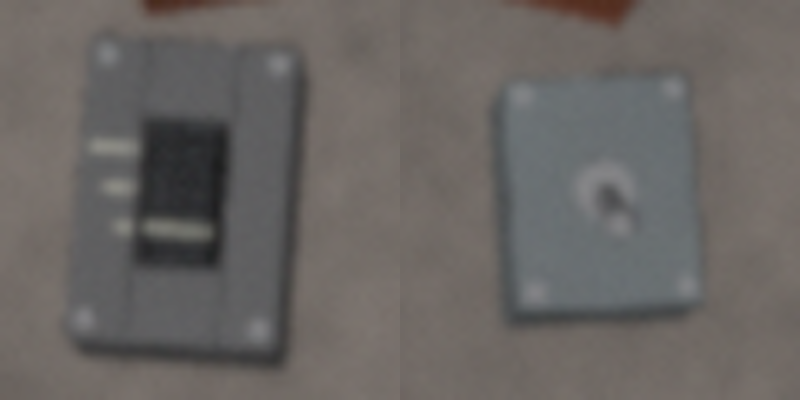

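The crop shows the thermostat screws at (107,54), (279,65), (260,329) and (84,319), with the index at the short tick (180,229). The switch box screws are at (522,94), (672,87), (687,285) and (534,292), and the toggle tip near (622,222) leans towards the robot.

```bash
cat >h.py <<'E'
import numpy as np
def ray(c,u,v,z):
    R,t,K=c['R'],c['t'],c['camera_matrix']
    o=-R.T@t; d=R.T@np.linalg.inv(K)@np.array([u,v,1.])
    return o+d*(z-o[2])/d[2]
def proj(c,X):
    p=c['camera_matrix']@(c['R']@np.array(X)+c['t']); return p[:2]/p[2]
E
python3 - <<'E'
import pickle,numpy as np
from h import *
d=pickle.load(open('c.pkl','rb'));c=d['top']
for n,ou,ov,z,p in(('th',205,180,.066,[(107,54),(279,65),(260,329),(84,319)]),('sw',315,185,.055,[(122,94),(272,87),(287,285),(134,292)])):
    P=np.array([ray(c,ou+(u+.5)*.15-.5,ov+(v+.5)*.15-.5,z) for u,v in p])
    m=P.mean(0); x=P[0]+P[1]-P[2]-P[3]; y=P[0]+P[3]-P[1]-P[2]
    print(n,m,np.arctan2(x[1],x[0]),np.arctan2(-y[0],y[1]),'size',np.hypot(*x[:2])/2,np.hypot(*y[:2])/2)
    print('scene pix(800)',proj(d['scene'],m)*800/560)
print('tip',ray(c,315+222.5*.15-.5,185+222.5*.15-.5,.098))
print('jar',ray(c,388*.7,368*.7,.105),'potA back',ray(c,316*.7,212*.7,.075),ray(c,318*.7,258*.7,.075),ray(c,361*.7,254*.7,.075),'potb',ray(c,462*.7,258*.7,.075),ray(c,497*.7,266*.7,.075))
E
```

```text
th [0.51900135 0.12454422 0.066     ] -0.04123001469678191 -0.03708435323188369 size 0.11204587346432897 0.07261020978207422
scene pix(800) [453.2303524  310.96833715]
sw [ 0.51506766 -0.19222395  0.055     ] 0.06706167509953154 0.07057901934929728 size 0.08452033606956061 0.06408439881789212
scene pix(800) [301.21602499 282.67879911]
tip [ 0.49462865 -0.19299843  0.098     ]
jar [0.3820753  0.01115301 0.105     ] potA back [0.68737432 0.16027832 0.075     ] [0.59476757 0.15264444 0.075     ] [0.60485363 0.06916894 0.075     ] potb [ 0.60179741 -0.1283337   0.075     ] [ 0.58751421 -0.1968776   0.075     ]
```

Request:
move_arm:
  steps:
    - {"spin": -0.1343}
    - {"spin": -0.1343}
    - {"spin": -0.1343}
    - {"spin": -0.1343}
    - {"spin": -0.1343}
    - {"spin": -0.1343}
    - {"spin": -0.1343}
    - {"spin": -0.1343}
    - {"spin": -0.1343}
    - {}
  claw: 0
  squeeze: 10

```text
$.steps[0]: bad value
```

Request:
move_arm:
  steps:
    - {"dx": 3, "dy": 1.8}
    - {"dx": 3, "dy": 1.8}
    - {"dx": 3, "dy": 1.8}
    - {"dx": 3, "dy": 1.8}
    - {"dx": 3, "dy": 1.8}
    - {"dx": 3, "dy": 1.8}
    - {"dx": 3, "dy": 1.8}
    - {"dx": 3, "dy": 1.8}
    - {"dx": 3, "dy": 1.8}
    - {"dx": 3, "dy": 1.8}
    - {"dx": 3, "dy": 1.8}
    - {"dx": 2.8, "dy": 1.8}

```text
$.steps[0]: bad value
```

Request:
move_arm:
  steps:
    - {}
    - {}

```text
$.steps[0]: bad value
```

Request:
move_arm:
  steps:
    - {"dx": 0, "dy": 0, "dz": 0, "spin": -0.1343}
    - {"dx": 0, "dy": 0, "dz": 0, "spin": -0.1343}
    - {"dx": 0, "dy": 0, "dz": 0, "spin": -0.1343}
    - {"dx": 0, "dy": 0, "dz": 0, "spin": -0.1343}
    - {"dx": 0, "dy": 0, "dz": 0, "spin": -0.1343}
    - {"dx": 0, "dy": 0, "dz": 0, "spin": -0.1343}
    - {"dx": 0, "dy": 0, "dz": 0, "spin": -0.1343}
    - {"dx": 0, "dy": 0, "dz": 0, "spin": -0.1343}
    - {"dx": 0, "dy": 0, "dz": 0, "spin": -0.1343}
    - {"dx": 0, "dy": 0, "dz": 0, "spin": 0}
  claw: 0
  squeeze: 10

```text
time: 1.1
ee_pos: [0.2609, -0.5679, 0.4043]
eef_rot: [0.682, 0.732, 0.0, -0.0]
ft_force: [-0.2, 0.1, -0.4]
width: 0.0146
grip_force: 0.0
```

Request:
move_arm:
  steps:
    - {"dx": 3, "dy": 1.8, "dz": 0, "spin": 0}
    - {"dx": 3, "dy": 1.8, "dz": 0, "spin": 0}
    - {"dx": 3, "dy": 1.8, "dz": 0, "spin": 0}
    - {"dx": 3, "dy": 1.8, "dz": 0, "spin": 0}
    - {"dx": 3, "dy": 1.8, "dz": 0, "spin": 0}
    - {"dx": 3, "dy": 1.8, "dz": 0, "spin": 0}
    - {"dx": 3, "dy": 1.8, "dz": 0, "spin": 0}
    - {"dx": 3, "dy": 1.8, "dz": 0, "spin": 0}
    - {"dx": 3, "dy": 1.8, "dz": 0, "spin": 0}
    - {"dx": 3, "dy": 1.8, "dz": 0, "spin": 0}
    - {"dx": 3, "dy": 1.8, "dz": 0, "spin": 0}
    - {"dx": 2.8, "dy": 1.8, "dz": 0, "spin": 0}

```text
time: 2.3
ee_pos: [0.4523, -0.1944, 0.4048]
eef_rot: [0.684, 0.729, 0.0, 0.0]
ft_force: [0.8, -0.1, -0.6]
width: 0.0003
grip_force: 0.0
```

Request:
move_arm:
  steps:
    - {"dx": 0, "dy": 0, "dz": 0, "spin": 0}
    - {"dx": 0, "dy": 0, "dz": 0, "spin": 0}

```text
time: 2.5
ee_pos: [0.452, -0.1955, 0.4047]
eef_rot: [0.683, 0.73, -0.0, -0.0]
ft_force: [0.6, -0.5, -0.6]
width: 0.0004
grip_force: 0.0
```

Lower by 14.4 cm, then check the result with the cameras.

Request:
move_arm:
  steps:
    - {"dx": 0, "dy": 0, "dz": 2.4, "spin": 0}
    - {"dx": 0, "dy": 0, "dz": 2.4, "spin": 0}
    - {"dx": 0, "dy": 0, "dz": 2.4, "spin": 0}
    - {"dx": 0, "dy": 0, "dz": 2.4, "spin": 0}
    - {"dx": 0, "dy": 0, "dz": 2.4, "spin": 0}
    - {"dx": 0, "dy": 0, "dz": 2.4, "spin": 0}
    - {"dx": 0, "dy": 0, "dz": 0, "spin": 0}
    - {"dx": 0, "dy": 0, "dz": 0, "spin": 0}

```text
time: 3.3
ee_pos: [0.4517, -0.1967, 0.2611]
eef_rot: [0.683, 0.73, -0.0, -0.0]
ft_force: [-0.0, -0.2, 0.5]
width: 0.0002
grip_force: 0.0
```

```bash
python3 - <<'E'
from bench import imaging
import cv2,numpy as np
s=imaging.camera('scene')['img'][:,:,::-1]; w=imaging.camera('wrist')['img'][:,:,::-1]
a=cv2.resize(s[150:240,165:255],(400,400),interpolation=cv2.INTER_CUBIC)
b=cv2.resize(w,(400,300))
cv2.imwrite('pics/p1.png',np.hstack([a,np.vstack([b,np.zeros((100,400,3),np.uint8)])]))
E
```

```text
(no output)
```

View pics/p1.png

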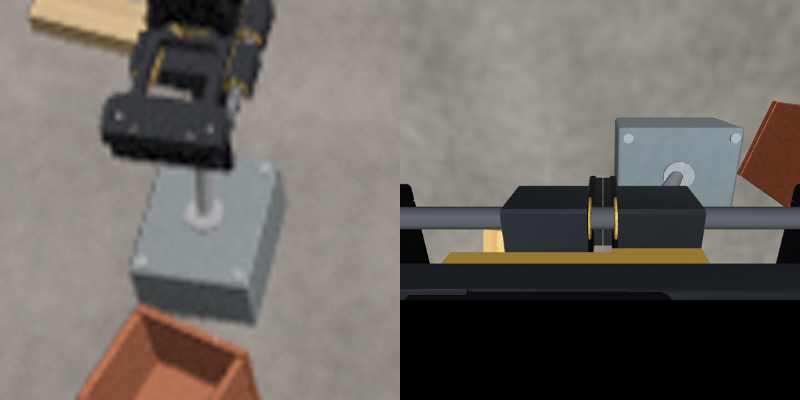

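The wrist view shows the closed fingertips at (602,210), on the robot side of the toggle and clear of it, with the toggle base at (680,175). Next I push.

Request:
move_arm:
  steps:
    - {"dx": 0, "dy": 0.6, "dz": 0, "spin": 0}
    - {"dx": 0, "dy": 0.6, "dz": 0, "spin": 0}
    - {"dx": 0, "dy": 0.6, "dz": 0, "spin": 0}
    - {"dx": 0, "dy": 0.6, "dz": 0, "spin": 0}
    - {"dx": 0, "dy": 0.6, "dz": 0, "spin": 0}
    - {"dx": 0, "dy": 0.6, "dz": 0, "spin": 0}
    - {"dx": 0, "dy": 0.6, "dz": 0, "spin": 0}
    - {"dx": 0, "dy": 0.6, "dz": 0, "spin": 0}
    - {"dx": 0, "dy": 0.5, "dz": 0, "spin": 0}
    - {"dx": 0, "dy": 0, "dz": 0, "spin": 0}

```text
time: 4.4
ee_pos: [0.5055, -0.192, 0.2608]
eef_rot: [0.682, 0.731, 0.0, 0.0]
ft_force: [0.1, -1.0, 0.2]
width: 0.0008
grip_force: 0.0
```

```bash
python3 - <<'E'
from bench import imaging
import cv2,numpy as np
s=imaging.camera('scene')['img'][:,:,::-1]; w=imaging.camera('wrist')['img'][:,:,::-1]
a=cv2.resize(s[150:240,165:255],(400,400),interpolation=cv2.INTER_CUBIC)
b=cv2.resize(w[100:380,180:460],(400,400))
cv2.imwrite('pics/p2.png',np.hstack([a,b]))
E
```

```text
(no output)
```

View pics/p2.png

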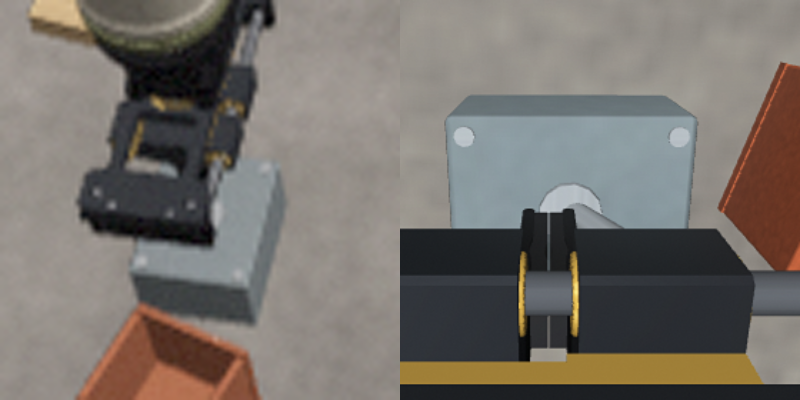

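The toggle now leans to the far side (right-hand crop: boss at (570,200), rod running to the right under the gripper), and the force is about 0. I'll back off, lift, turn and travel to the wheel.

Request:
move_arm:
  steps:
    - {"dx": 0, "dy": -1, "dz": 0, "spin": 0}
    - {"dx": 0, "dy": -1, "dz": 0, "spin": 0}
    - {"dx": 0, "dy": 0, "dz": -2, "spin": 0}
    - {"dx": 0, "dy": 0, "dz": -2, "spin": 0}
    - {"dx": 0, "dy": 0, "dz": -2, "spin": 0.108}
    - {"dx": 0, "dy": 0, "dz": 0, "spin": 0}

```text
time: 5.1
ee_pos: [0.4847, -0.194, 0.3234]
eef_rot: [0.722, 0.692, 0.0, 0.002]
ft_force: [0.6, 0.4, 0.6]
width: 0.0006
grip_force: 0.0
```

Request:
move_arm:
  steps:
    - {"dx": 2.9, "dy": 0.12, "dz": 0, "spin": 0}
    - {"dx": 2.9, "dy": 0.12, "dz": 0, "spin": 0}
    - {"dx": 2.9, "dy": 0.12, "dz": 0, "spin": 0}
    - {"dx": 2.9, "dy": 0.12, "dz": 0, "spin": 0}
    - {"dx": 2.9, "dy": 0.12, "dz": 0, "spin": 0}
    - {"dx": 2.9, "dy": 0.12, "dz": 0, "spin": 0}
    - {"dx": 2.9, "dy": 0.12, "dz": 0, "spin": 0}
    - {"dx": 2.9, "dy": 0.12, "dz": 0, "spin": 0}
    - {"dx": 2.9, "dy": 0.12, "dz": 0, "spin": 0}
    - {"dx": 2.9, "dy": 0.12, "dz": 0, "spin": 0}
    - {"dx": 2.9, "dy": 0, "dz": 0, "spin": 0}
    - {"dx": 0, "dy": 0, "dz": 0, "spin": 0}

```text
time: 6.3
ee_pos: [0.5081, 0.1283, 0.3202]
eef_rot: [0.718, 0.696, 0.0, -0.001]
ft_force: [-0.6, 0.0, -0.0]
width: 0.0004
grip_force: 0.0
```

```bash
python3 - <<'E'
from bench import imaging,telemetry
import cv2,numpy as np
print(telemetry.read_state()['ee_pos'])
s=imaging.camera('top')['img'][:,:,::-1]; w=imaging.camera('wrist')['img'][:,:,::-1]
a=cv2.resize(s[185:245,315:375],(400,400),interpolation=cv2.INTER_CUBIC)
b=cv2.resize(w[100:380,180:460],(400,400))
cv2.imwrite('pics/p3.png',np.hstack([a,b]))
E
```

```text
[0.50809157 0.12825498 0.32023255]
```

View pics/p3.png

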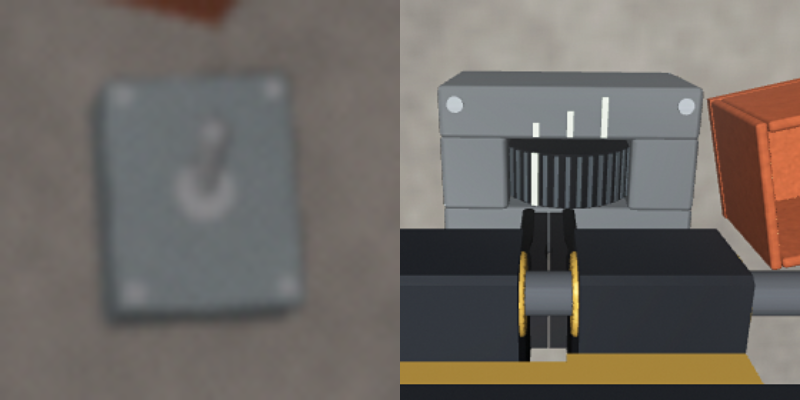

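The top crop shows the toggle leaning to the far side, with its tip at (212,130) and base at (205,190). The wrist crop shows the index (535,165) at the short tick, and the fingers just behind the crown. I'll descend to hover.

Request:
move_arm:
  steps:
    - {"dx": -0.3, "dy": 0.25, "dz": 1.8, "spin": 0}
    - {"dx": 0, "dy": 0, "dz": 1.8, "spin": 0}
    - {"dx": 0, "dy": 0, "dz": 1.6, "spin": 0}
    - {"dx": 0, "dy": 0, "dz": 0, "spin": 0}
    - {"dx": 0, "dy": 0, "dz": 0, "spin": 0}

```text
time: 6.9
ee_pos: [0.5117, 0.1211, 0.2688]
eef_rot: [0.721, 0.693, -0.0, -0.0]
ft_force: [0.2, -0.2, -0.4]
width: 0.0007
grip_force: 0.0
```

Request:
move_arm:
  steps:
    - {"dx": 0, "dy": 0, "dz": 0.25, "spin": 0}
    - {"dx": 0, "dy": 0, "dz": 0.25, "spin": 0}
    - {"dx": 0, "dy": 0, "dz": 0, "spin": 0}
    - {"dx": 0, "dy": 0, "dz": 0, "spin": 0}

```text
time: 7.3
ee_pos: [0.5118, 0.1216, 0.2639]
eef_rot: [0.721, 0.693, 0.0, 0.0]
ft_force: [-0.6, -0.3, -0.2]
width: 0.0003
grip_force: 0.0
```

Request:
move_arm:
  steps:
    - {"dx": 0.3, "dy": 0, "dz": 0.2, "spin": 0}
    - {"dx": 0, "dy": 0, "dz": 0.2, "spin": 0}
    - {"dx": 0, "dy": 0, "dz": 0.2, "spin": 0}
    - {"dx": 0, "dy": 0, "dz": 0, "spin": 0}
    - {"dx": 0, "dy": 0, "dz": 0, "spin": 0}

```text
time: 7.8
ee_pos: [0.512, 0.1248, 0.258]
eef_rot: [0.721, 0.693, 0.0, 0.0]
ft_force: [-0.8, 1.8, 4.5]
width: 0.0004
grip_force: 1.9
```

Request:
move_arm:
  steps:
    - {"dx": 0, "dy": 0.2, "dz": 0.1, "spin": 0}
    - {"dx": 0, "dy": 0.2, "dz": 0, "spin": 0}
    - {"dx": 0, "dy": 0.2, "dz": 0, "spin": 0}
    - {"dx": 0, "dy": 0.2, "dz": 0, "spin": 0}
    - {"dx": 0, "dy": 0, "dz": 0, "spin": 0}

```text
time: 8.3
ee_pos: [0.5203, 0.1244, 0.257]
eef_rot: [0.721, 0.693, 0.0, 0.0]
ft_force: [0.0, 1.3, 4.2]
width: 0.0005
grip_force: 2.6
```

```bash
python3 - <<'E'
from bench import imaging,telemetry
import cv2,numpy as np
s=telemetry.read_state();print(s['ee_pos'],s['ft_force'])
w=imaging.camera('wrist')['img'][:,:,::-1]
cv2.imwrite('pics/p4.png',cv2.resize(w[100:300,220:420],(500,500)))
E
```

```text
[0.52034286 0.12439084 0.25699571] [0.02604395 1.32684762 4.21723372]
```

View pics/p4.png

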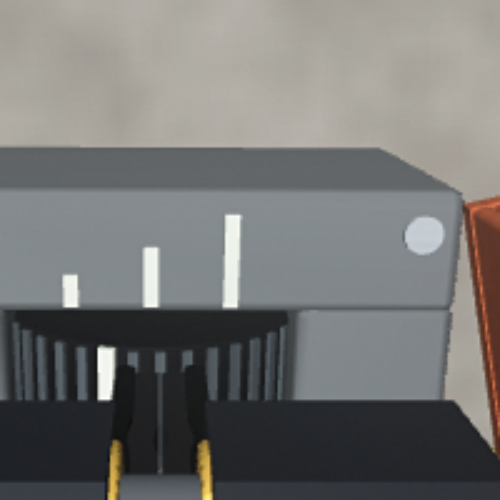

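The index (106,370) has moved nearly halfway from the short tick (70) to the middle one (151), so there is no slip. Continuing.

Request:
move_arm:
  steps:
    - {"dx": 0, "dy": 0.2, "dz": 0, "spin": 0}
    - {"dx": 0, "dy": 0.2, "dz": 0, "spin": 0}
    - {"dx": 0, "dy": 0.2, "dz": 0, "spin": 0}
    - {"dx": 0, "dy": 0.2, "dz": 0, "spin": 0}
    - {"dx": 0, "dy": 0.1, "dz": 0, "spin": 0}
    - {"dx": 0, "dy": 0, "dz": 0, "spin": 0}

```text
time: 8.95
ee_pos: [0.529, 0.124, 0.2567]
eef_rot: [0.721, 0.693, 0.0, -0.0]
ft_force: [0.4, 2.1, 4.4]
width: 0.0005
grip_force: 2.4
```

```bash
python3 - <<'E'
from bench import imaging,telemetry
import cv2,numpy as np
s=telemetry.read_state();print(s['ee_pos'],s['ft_force'])
w=imaging.camera('wrist')['img'][:,:,::-1]
cv2.imwrite('pics/p5.png',cv2.resize(w[100:300,180:420],(600,500)))
E
```

```text
[0.52899935 0.12397422 0.25673668] [0.36020852 2.10005126 4.35784148]
```

View pics/p5.png

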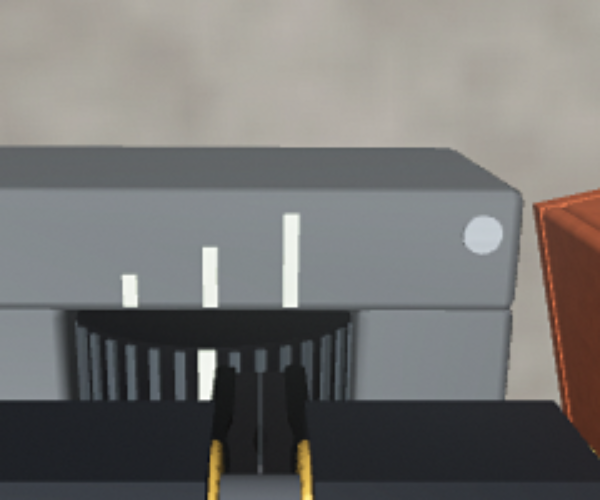

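The index (207,370) is at the middle tick (210,275). I'll lift straight off and check.

Request:
move_arm:
  steps:
    - {"dx": 0, "dy": 0, "dz": -0.4, "spin": 0}
    - {"dx": 0, "dy": 0, "dz": -1.5, "spin": 0}
    - {"dx": 0, "dy": 0, "dz": -3, "spin": 0}
    - {"dx": 0, "dy": 0, "dz": -3, "spin": 0}
    - {"dx": 0, "dy": -3, "dz": -3, "spin": 0}
    - {"dx": 0, "dy": -3, "dz": 0, "spin": 0}
    - {"dx": 0, "dy": -3, "dz": 0, "spin": 0}
    - {"dx": 0, "dy": 0, "dz": 0, "spin": 0}
    - {"dx": 0, "dy": 0, "dz": 0, "spin": 0}

```text
time: 9.9
ee_pos: [0.4386, 0.127, 0.3665]
eef_rot: [0.721, 0.693, -0.0, 0.001]
ft_force: [-0.6, 0.1, -0.5]
width: 0.0005
grip_force: 0.0
```

```bash
python3 - <<'E'
from bench import imaging,telemetry
import cv2,numpy as np
s=telemetry.read_state();print(s['time'],s['ee_pos'],s['ft_force'])
c=imaging.camera('scene')['img'][:,:,::-1]
cv2.imwrite('pics/p6.png',cv2.resize(c[160:290,170:350],(800,578),interpolation=cv2.INTER_CUBIC))
E
```

```text
9.9 [0.43861085 0.127035   0.36646654] [-0.63751934  0.10889708 -0.47644601]
```

View pics/p6.png

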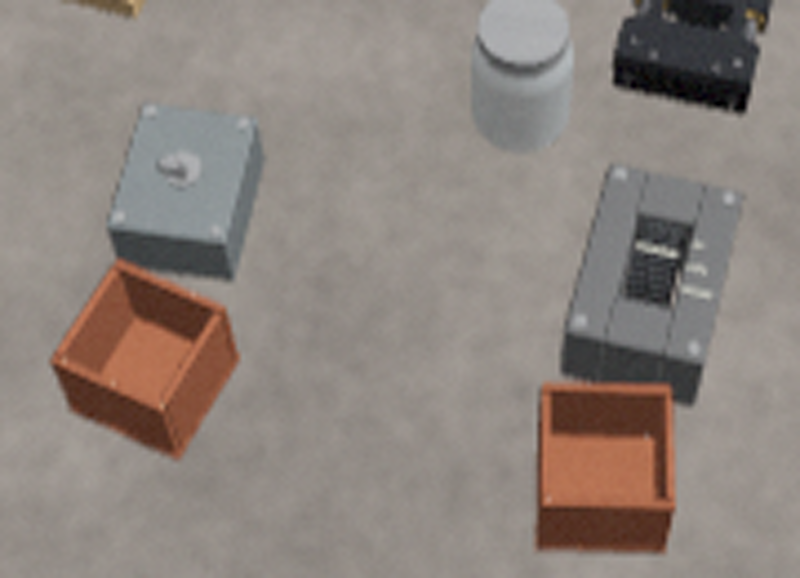

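The toggle leans over at (175,165). The index is at (657,250), which needs a parallax check, so I'll project both detents.

```bash
python3 - <<'E'
import pickle,numpy as np
from h import *
c=pickle.load(open('c.pkl','rb'))['scene'];y=-.039
for a in(0,.5,1):
    t=a-.5; l=np.array([.035*np.sin(t),0]);z=.042+.035*np.cos(t)
    X=[.519+l[0]*np.cos(y),.1245+l[0]*np.sin(y),z]; print(a,(proj(c,X)-[170,160])*800/180)
for x in(-.017,0,.017): print('tick',x,(proj(c,[.519+x*np.cos(y)-.022*np.sin(y),.1245+x*np.sin(y)+.022,.066])-[170,160])*800/180)
for s,k in((-.45,'off'),(.45,'on')):
    l=.05*np.sin(s);print(k,(proj(c,[.515+l*np.cos(.069),-.192+l*np.sin(.069),.053+.05*np.cos(s)])-[170,160])*800/180)
E
```

```text
0 [660.76174542 229.00115517]
0.5 [655.84451747 247.82333859]
1 [649.73878395 273.62251583]
tick -0.017 [693.62907422 241.58431184]
tick 0 [688.3350977  264.06007682]
tick 0.017 [682.96455603 286.86090188]
off [180.61419274 104.91809419]
on [164.75810994 161.19263037]
```

The index is at its predicted middle-detent pixel (656,248), and the toggle tip is at its "on" pixel (165,161). Handing in.

```bash
python3 -c "
from bench import job
print(job.close_job())"
```

```text
the job is handed in; nothing more can be done
None
```

The toggle was pushed to its far (on) side first, then the wheel was rolled one click to its middle detent under about 4.5 N; nothing else was touched, and the job was handed in at about 10 s.

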